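# Zero the bench comparator on the master and load the spacer

## Task

Slide the green gauge head by its black post towards the steel fence until the needle rests on the red zero mark with the aluminium master block held flat against the fence by the spindle, then let go. Stand the master upright in the wooden tray, then slide the blue spacer block in between the sprung spindle and the fence, fully home against the red end stop and flat on the bed, so that the needle shows how much wider it is. Be gentle: the blocks must not be rammed or squeezed hard against the fence or the end stop, the zero setting must stay, and the jar, the brass weight and the brush are to be left alone.

Things in the scene. Friction and masses are not known exactly. Their poses are not given: they have to be found in the camera images.
- comparator: Fixed bench comparator: T-shaped dark steel bed 12 mm thick. x runs along the fence to the end stop, y from the fence to the gauge head, z up; origin on the underside. Frame C below = this frame, in mm. Block lane on the bed: x -105..65, y -42..38, top z=12, open above and at the -x end. A block may press on the fence or the end stop with a few N, never with more than 25 N.
- fence: Steel fence, fixed. Origin: foot of its working face at the lane's open end, C (-100, -15, 12); axes as C. It is 14 mm thick, x -100..50, working face y=-15, top z=37. A block flat on it has its origin at y=0 (master) or y=1 (spacer).
- end_stop: Red end stop, fixed. Origin: foot of its working face, C (40, 0, 12); axes as C. It is 14 mm thick, y -17..23, top z=32. A block fully home stands on the bed (origin z=12), its long axis along x, its round nose on this face (origin x=10).
- post_top (a point): Top centre of the black square post (16 x 16 mm, z 40..92) on the sliding green gauge head, at x=10 in C. Pinch it from above and slide it along -y to bring the spindle to the block. The head travels 40 mm, has about 8 N of friction and stays where left. From the post axis towards the fence: white dial (58 mm across, top z=50) centred at 51 mm; green housing (64 mm wide, top z=40) ends at 85 mm.
- spindle_tip (a point): Foremost point of the polished, slippery brass ball (18 mm diameter) on the sprung spindle of the gauge head, facing the fence, at x=10, z=28 in C. It gives way up to 9 mm along +y (1.5 N at first touch, plus 0.3 N per mm), then is hard. A block's round nose sliding in along +x also pushes it back. Fully out, the tip is 134 mm from the post axis.
- needle (a joint): Dial needle angle, rad: 0 = on the red zero mark (points along C's +x), -1.0 = spindle fully out, positive (anticlockwise from above) = pressed farther in; 0.25 rad per mm, so zero is 4 mm pressed in. Black marks every mm.
- master: Aluminium master block (red dot on top) with half-round ends: 60 mm long (x), 30 mm wide (y), 65 mm tall, about 0.3 kg; origin at the centre of the underside. It starts standing in the comparator near the stop, a millimetre or more off the fence; the spindle can push it up to the fence.
- spacer: Blue acrylic spacer block (white dot on top), the part to be gauged, with half-round ends: 60 mm long (x), 32 mm wide (y), 65 mm tall, about 0.13 kg; origin at the centre of the underside. Being 2 mm wider than the master it should read about +0.5 rad on the needle once the gauge was zeroed on the master.
- tray: Low wooden tray for the master, outside 120 (x) x 90 (y) x 22 mm tall, walls and floor 5 mm; origin at the centre of the underside. Fixed.
- jar: Bystander: lidded glass jar, 62 mm diameter, 85 mm tall; origin at the centre of the underside. Leave alone.
- weight: Bystander: brass paper weight, 52 mm diameter, 60 mm tall; origin at the centre of the underside. Leave alone.
- brush: Bystander: red-handled flat brush 190 mm long, lying along its x. Leave alone.
There are look-alikes about, which are no part of the job. Leave any orange look-alike of the master alone. Of the things that look like the spacer, take the one that is farthest from the robot's base at the start.

How it is judged:
On the way, in this order (a step that is already met when the one before it is completed fails the run):
1. the needle rests within 0.2 rad of zero with the master standing against the fence and the robot off the comparator and the master (value of joint needle between -0.2 and 0.2 rad and y of master in the frame of comparator between -0.0015 and 0.0015 m and x of master in the frame of comparator between -0.004 and 0.013 m and contact force between each of the arm, the fingers and comparator below 0.3 N and contact force between the fingers and master below 0.3 N), for 0.3 s.
2. the master stands upright in the tray, released (horizontal distance between master and tray below 0.04 m and z of master in the frame of tray below 0.008 m and angle between master's own z axis and vertical below 0.08 rad and contact force between the fingers and master below 0.2 N and linear speed of master below 0.02 m/s), for 0.2 s.
At the end, for the whole second after the job is handed in: The spacer stands on the bed, upright within 0.05 rad, within 2 mm of home against both the end stop and the fence and in line with the fence within 0.06 rad; the needle reads 0.5 +- 0.3 rad (the 2 mm difference, so the zero was kept); the master stands upright in the tray; all at rest and released (value of joint needle between 0.2 and 0.8 rad and x of spacer in the frame of comparator between 0.008 and 0.012 m and y of spacer in the frame of comparator between -0.001 and 0.003 m and z of spacer in the frame of comparator between 0.01 and 0.0145 m and angle between spacer's own z axis and vertical below 0.05 rad and angle between the x axis of spacer and the x axis of comparator, either way round below 0.06 rad and linear speed of each of spacer, master below 0.01 m/s and horizontal distance between master and tray below 0.04 m and z of master in the frame of tray below 0.008 m and angle between master's own z axis and vertical below 0.08 rad); the robot touches nothing.
It fails at once if a block is pressed on the fence or the end stop with more than 25 N (contact force between any of master, spacer and fence above 25 N or contact force between any of master, spacer and end_stop above 25 N).
It fails at once if the jar, the weight or the brush is moved more than 20 mm (distance of any of jar, weight, brush from where it was at the start of the episode above 0.02 m).
It also fails if it takes over 67 s, if anything falls off the work surface, if the arm or the gripper's body presses on something with over 40 N, if the wrist force passes 120 N, or if a joint passes its speed limit or range.

## Robot

A 6-joint arm with a two-finger parallel gripper is mounted at the origin on the work surface. World frame = base frame: x ahead of the robot, y to its left, z up, the work surface at z = 0. Lengths are in m, angles in rad, forces in N, time in s.
With the tool pointing down it reaches from about 0.25 to 0.775 m from the base axis. Payload 8.9 kg.
Tool frame: the origin (TCP) lies where the fingers leave the gripper's body, on its centre line; the fingertips stand 73 mm ahead of it and the grasp point (between the pads) lies 54 mm ahead of it (arm.grip_depth is the distance from the TCP to the grasp point, in m); y points along the fingers, x is the direction in which the jaws open and shut, and the axes are right-handed (so a half turn about y gives the same grasp; the last joint's range is limited). The gripper opens to 85 mm and grips with 20 to 120 N. Pads are 22 mm wide; open, the fingers measure 114 mm over their backs; the gripper's body (76 mm by 85 mm) begins 54 mm behind the grasp point. The pads swing forward as they close: fully open they stand 13 mm farther back than shut.
Start: joints at [1.205, 0.291, -0.153, 1.127, 0, 1.431], TCP at [0.118, 0.512, 0.304] pointing down, gripper open.
Joint ranges: [-2.52, 2.52], [-0.91, 1.74], [-1.3, 1.37], [-1.96, 2.02], [-1.52, 1.47], [-3.14, 3.14]. Speed limits (rad/s): [2.22, 2.22, 2.79, 3.14, 3.14, 3.14].

## Interface

Orientations are given as a unit quaternion [x, y, z, w].
In Python, from bench import arm, vision gives the robot as it stands.
- The arm moves only by the shell command python3 -m crank 'ROWS' [FORCE]. ROWS is JSON, a list of rows, each an object with "claw": the finger opening in mm, from 0 to 85.4; "xyz": the shift along the tool's x, y, z in mm, a list of three; "yaw": the turn about the tool's y in degrees. A call has exactly 10 rows; each row shifts and turns the commanded pose from where the row before left it, along the tool's axes as they then stand; what a row does not reach is not made up. A row lasts 1/8 s, in which the tool goes at most 62.5 mm and 10.7 degrees, less where a joint would pass 70% of its speed; a pose out of reach is approached as far as the arm can. A call with a gripper value outside its range is refused whole. The fingers move at their own pace and stop on an object; FORCE is the grip in N (left out, the last holds). Time passes only in rows, so rows that do not move let the fingers close, or fill a call up. It gives the time, the measured TCP pose, the force and the opening at its end, in the units of the state.
- arm.read_state(): the state, without advancing time (a new reading comes with each control period).
- vision.grab_frame(name): name is "side" or "top"; returns a dict with "image" (384x512x3 uint8, red, green, blue), "z_map" (384x512 float32, m along the optical axis (not along the pixel's ray), 0 where there is no reading), "camera_matrix" (3x3 intrinsics, pixels), "R" (3x3) and "t" (3): a world point X has camera coordinates R X + t. Camera axes: x right, y down, z forward; pixel columns grow to the right and rows downward; lengths in m; the calibration is good to about 2 mm. A picture is of the moment at which its call begins.
- arm.close_job(): hands the job in, once; it reports no verdict.
The state is a dict: "time": time; "joint_pos": joint angles; "joint_velocities": joint speeds; "joint_efforts": joint torques, N m; "eef_pos": TCP position; "orientation": TCP orientation; "wrist_force": force on the tool from outside, world axes, zero at the start; "moment": the same for the moment, N m; "finger_gap": finger opening in m.
Only numpy, scipy, OpenCV 4.12 (cv2) and the standard library are available. Lean on these libraries where they do the work, as an engineer would, in place of code of your own. Each camera call takes 0.05 s, during which the arm holds its last target. There are 200 camera calls.

## Working session

There is one attempt and no reset: what is moved stays moved. The work goes in short steps, Python scripts to look and compute and a shell command to move; the robot and the scene stay as the last step left them, time stands still between calls to the robot, and variables do not carry over. Pictures are saved under pics/ and viewed, about 8 in all and at most 12, crops included, and the job is handed in when it is done.

```bash
ls; mkdir -p pics; python3 - <<'E'
from bench import arm, vision
import cv2, numpy as np
for n in ("top","side"):
    f=vision.grab_frame(n); np.savez(f"pics/{n}0.npz",**f)
    cv2.imwrite(f"pics/{n}0.png",cv2.resize(f["image"][:,:,::-1],(768,576)))
    print(n,f["camera_matrix"].tolist(),f["R"].round(3).tolist(),f["t"].round(3).tolist())
print(arm.read_state(),arm.grip_depth)
E
```

```text
pics
top [[391.44121842812046, 0.0, 258.39882623359284], [0.0, 391.44121842812046, 181.87685420043627], [0.0, 0.0, 1.0]] [[0.007, -1.0, -0.028], [-0.997, -0.004, -0.082], [0.082, 0.029, -0.996]] [0.012, 0.624, 1.044]
side [[382.78121716490176, 0.0, 260.07501781224613], [0.0, 382.78121716490176, 189.72812254917653], [0.0, 0.0, 1.0]] [[-0.917, -0.398, -0.011], [-0.262, 0.624, -0.737], [0.3, -0.673, -0.676]] [0.577, 0.225, 0.811]
{'time': 0.1, 'joint_pos': array([ 1.20467124e+00,  2.91228372e-01, -1.54037720e-01,  1.12673756e+00,
        2.99759732e-05,  1.43151510e+00]), 'joint_velocities': array([ 0.00093822, -0.00040786,  0.00105124, -0.0006016 , -0.00047149,
       -0.00125404]), 'joint_efforts': array([ 1.41525052e-03, -5.37976599e+01,  3.31919503e+01,  9.36162280e-03,
       -2.06528307e-04,  1.48873119e-05]), 'eef_pos': array([0.11793946, 0.51125737, 0.3033923 ]), 'orientation': array([ 0.55358432,  0.43982469, -0.44057087, -0.55316902]), 'wrist_force': array([-0.58697175,  0.1093836 , -0.12458422]), 'moment': array([ 0.04381414, -0.01033758,  0.01560963]), 'finger_gap': 0.08514849776510165} 0.0539
```

View pics/top0.png

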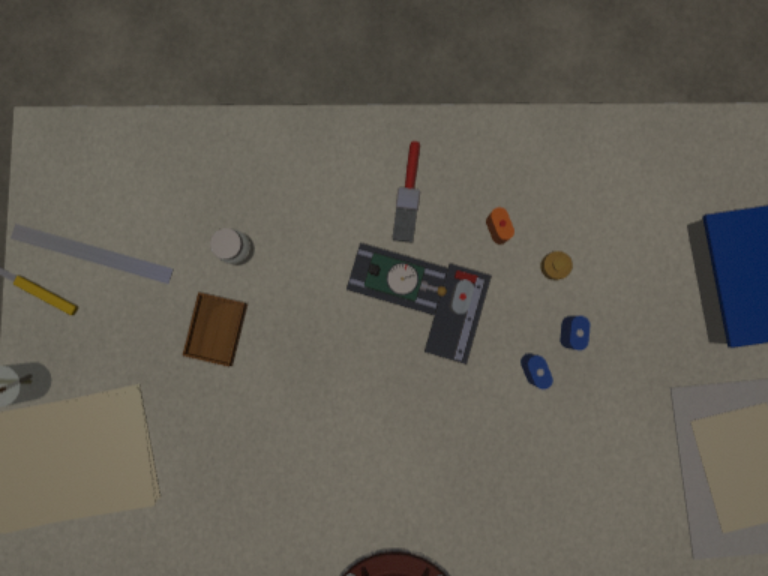

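View pics/side0.png

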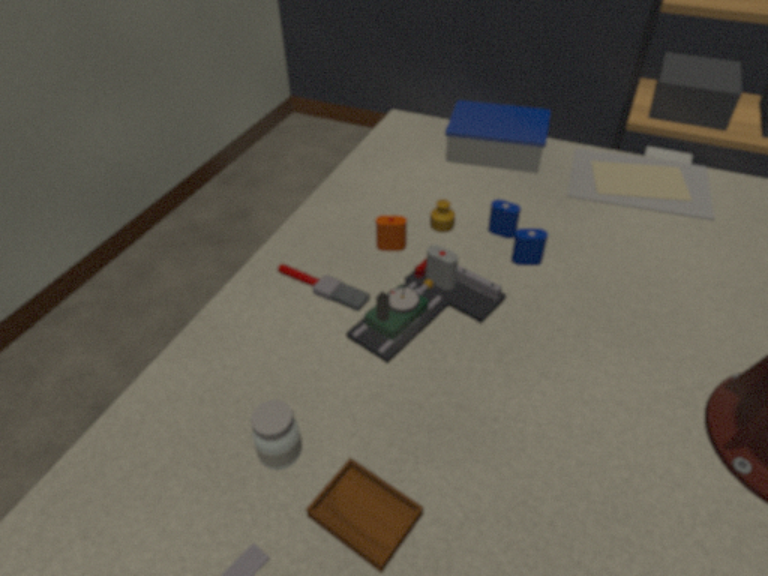

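Top view: comparator centre ≈(430,295), with post (374,269), dial (403,278), master's dot (463,296) and fence on the right. The tray is at (215,329), and the blue blocks at (576,333) and (538,372). The first blue block is farther from the base, so it's the spacer.

```bash
cat > h.py <<'E'
import numpy as np, cv2
from bench import arm, vision
def load(n): return dict(np.load(n))
def world(f):
    K=f["camera_matrix"]; z=f["z_map"].astype(float); v,u=np.indices(z.shape)
    c=np.stack([(u-K[0,2])/K[0,0]*z,(v-K[1,2])/K[1,1]*z,z],-1)
    return (c-f["t"])@f["R"]
def ray(f,u,v,h):
    K=f["camera_matrix"];d=np.array([(u-K[0,2])/K[0,0],(v-K[1,2])/K[1,1],1])@f["R"];o=-f["t"]@f["R"]
    return o+d*(h-o[2])/d[2]
def proj(f,X):
    c=f["R"]@X+f["t"]; p=f["camera_matrix"]@c; return p[:2]/p[2]
def hsv(f): return cv2.cvtColor(f["image"],cv2.COLOR_RGB2HSV)
def blobs(m,amin=4):
    n,l,s,c=cv2.connectedComponentsWithStats(m.astype(np.uint8)); return [(l==i,s[i],c[i]) for i in range(1,n) if s[i][4]>=amin]
E
python3 - <<'E'
from h import *
f=load("pics/top0.npz"); W=world(f); H=hsv(f)
cv2.imwrite("pics/crop0.png",cv2.resize(f["image"][150:260,220:400,::-1],None,fx=4.4,fy=4.4,interpolation=cv2.INTER_CUBIC))
h,s,v=[H[...,i].astype(int) for i in range(3)]
def rep(name,m,hh,amin=4):
    for b,st,c in blobs(m,amin):
        zz=np.median(W[...,2][b]); vv,uu=np.nonzero(b); P=np.array([ray(f,a,q,hh) for a,q in zip(uu,vv)])[:,:2]
        r=cv2.minAreaRect((P*1000).astype(np.float32))
        print(name,st[4],c.round(1),"z %.3f"%zz,ray(f,*c,hh).round(4),"rect",np.round(r[0]),np.round(r[1]),round(r[2],1))
z=W[...,2]
rep("blue",(h>105)&(h<125)&(s>150)&(z>.05)&(z<.08),.065,30)
rep("white dot",(s<110)&(z>.05)&(z<.08)&(np.indices(z.shape)[1]>345)&(np.indices(z.shape)[1]<400),.065,2)
rep("red",((h<6)|(h>174))&(s>150)&(v>90),.05,3)
rep("wood",(h>5)&(h<18)&(s>110)&(np.indices(z.shape)[1]<170)&(v<190),.022,200)
rep("white",(s<60)&(v>140)&(z>.03)&(z<.12)&(np.indices(z.shape)[1]>140),.05,10)
rep("green",(h>45)&(h<90)&(s>60),.04,60)
rep("dark",(v<80)&(np.indices(z.shape)[1]>220)&(np.indices(z.shape)[1]<335)&(np.indices(z.shape)[0]>150)&(np.indices(z.shape)[0]<250),.08,8)
rep("h>70mm",(z>.068)&(z<.12)&(np.indices(z.shape)[1]<460)&(np.indices(z.shape)[1]>100)&(np.indices(z.shape)[0]>80)&(np.indices(z.shape)[0]<260),.077,5)
E
```

```text
blue 54 [480.  200.6] z 0.077 [ 0.5745 -0.5583  0.065 ] rect [ 573. -559.] [107.   6.] 8.0
blue 199 [385.7 221.7] z 0.065 [ 0.5186 -0.3159  0.065 ] rect [ 519. -316.] [30. 55.] 82.5
blue 201 [359.2 247.9] z 0.065 [ 0.451 -0.247  0.065] rect [ 451. -247.] [57. 30.] 21.2
white dot 10 [388.4 211.1] z 0.064 [ 0.5459 -0.3235  0.065 ] rect [ 546. -323.] [23.  5.] 63.4
white dot 2 [379.  218.5] z 0.055 [ 0.5267 -0.299   0.065 ] rect [ 527. -299.] [3. 0.] 178.9
white dot 24 [386.1 221.5] z 0.066 [ 0.5192 -0.3171  0.065 ] rect [ 519. -317.] [10. 13.] 88.8
white dot 4 [392.  225.5] z 0.066 [ 0.5089 -0.3319  0.065 ] rect [ 509. -332.] [0. 8.] 88.8
white dot 10 [360.1 237.6] z 0.065 [ 0.4772 -0.2496  0.065 ] rect [ 478. -249.] [20.  3.] 60.4
white dot 2 [365.  244.5] z 0.063 [ 0.4597 -0.2619  0.065 ] rect [ 460. -262.] [3. 0.] 179.1
white dot 24 [359.9 247.9] z 0.065 [ 0.4508 -0.2488  0.065 ] rect [ 451. -249.] [10. 10.] 0.5
white dot 2 [367.  249.5] z 0.067 [ 0.4469 -0.2668  0.065 ] rect [ 447. -267.] [3. 0.] 179.1
white dot 3 [368. 253.] z 0.063 [ 0.4381 -0.2693  0.065 ] rect [ 438. -269.] [0.
[... 457 characters left out ...]
[276.6 188.7] z 0.039 [ 0.6044 -0.0343  0.04  ] rect [607. -30.] [26. 62.] 71.9
dark 147 [268.8 155.6] z 0.017 [ 0.688 -0.013  0.08 ] rect [687. -13.] [26. 37.] 0.1
dark 56 [329.5 156.6] z 0.025 [ 0.6859 -0.1705  0.08  ] rect [ 686. -170.] [36. 12.] 28.4
dark 2805 [280.2 196.9] z 0.012 [ 0.5806 -0.0429  0.08  ] rect [573. -30.] [235. 159.] 74.0
dark 8 [315.2 188.8] z 0.031 [ 0.6021 -0.1332  0.08  ] rect [ 602. -134.] [11.  4.] 33.4
h>70mm 361 [150.7 162. ] z 0.084 [0.6709 0.2979 0.077 ] rect [671. 298.] [53. 56.] 0.2
h>70mm 44 [248.9 178.6] z 0.091 [0.6279 0.0385 0.077 ] rect [628.  38.] [17. 17.] 71.8
h>70mm 247 [308. 197.] z 0.077 [ 0.5807 -0.1148  0.077 ] rect [ 581. -115.] [30. 59.] 75.8
```

View pics/crop0.png

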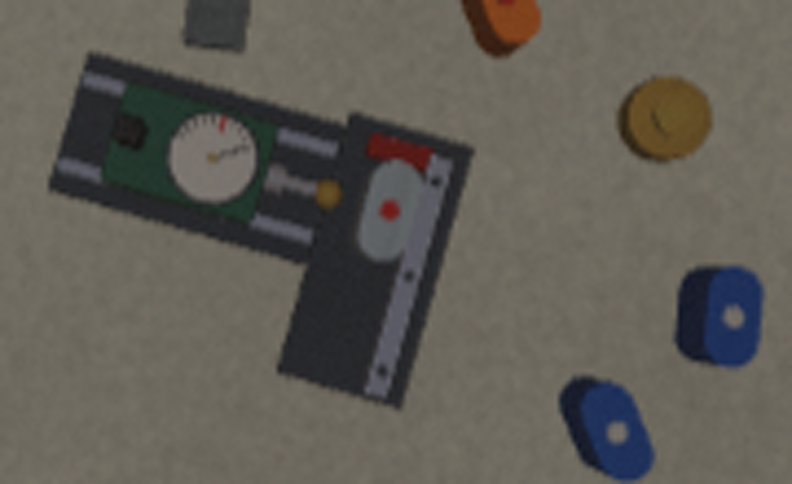

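The crop shows the needle at about -1 rad, pointing right of the red mark. The master sits just below the red stop with a gap to the fence, and the spindle ball is clear of it. Next I fit the comparator frame.

```bash
cat >> h.py <<'E'
from scipy.spatial.transform import Rotation as Ro
def pca(P):
    c=P.mean(0); r=cv2.minAreaRect((P*1000).astype(np.float32)); _,_,V=np.linalg.svd(P-c); d=V[0]; a=np.degrees(np.arctan2(d[1],d[0])); a=(a+90)%180-90
    return c,a,r
def toolrel(st,target,yawdir):
    """shift in tool axes (mm) of grasp point to target; yaw (deg) about tool y to bring tool x along +-yawdir (deg, world)"""
    R=Ro.from_quat(st["orientation"]).as_matrix(); g=st["eef_pos"]+R[:,1]*arm.grip_depth
    tx=np.degrees(np.arctan2(R[1,0],R[0,0])); d=(yawdir-tx+90)%180-90
    return (R.T@(np.array(target)-g)*1000).round(1), "yaw(tool y, deg) %.1f"%(-d), "tool x dir %.1f"%tx, "down",R[:,1].round(4),"grasp",g.round(4)
E
python3 - <<'E'
from h import *
f=load("pics/top0.npz"); W=world(f); H=hsv(f); z=W[...,2]; h,s,v=[H[...,i].astype(int) for i in range(3)]
vv,uu=np.indices(z.shape)
def P(m,hh): return np.array([ray(f,a,b,hh)[:2] for b,a in zip(*np.nonzero(m))])
fen=(uu>295)&(uu<325)&(vv>180)&(vv<245)&(s<90)&(v>75)&(z>.027)&(z<.046)
c,a,r=pca(P(fen,.037)); print("fence",fen.sum(),c.round(4),round(a,2),r)
yaw=np.radians(a); ex=np.array([np.cos(yaw),np.sin(yaw)]);ey=np.array([-ex[1],ex[0]])
rc=np.array(r[0])/1000; O=rc+25e-3*ex+22e-3*ey
inC=lambda p:np.round([(p-O)@ex*1000,(p-O)@ey*1000],1)
print("C origin",O.round(4))
post=(z>.08)&(z<.1)&(abs(uu-249)<12)&(abs(vv-179)<12); pc,_,pr=pca(P(post,.092)); print("post",pc,inC(pc),pr)
mas=(z>.07)&(z<.085)&(abs(uu-308)<16)&(abs(vv-197)<16); mc,ma,mr=pca(P(mas,.077)); print("master",mc,inC(mc),ma,mr)
dial=(s<70)&(v>130)&(abs(uu-268)<14)&(abs(vv-185)<14); dc,_,dr=pca(P(dial,.05)); print("dial",dc,inC(dc),inC(np.array(dr[0])/1000),dr)
print("dir dial->post angle-90",np.degrees(np.arctan2(*(pc-dc)[::-1]))-90)
es=((h<8)|(h>172))&(s>110)&(abs(uu-311)<14)&(abs(vv-183)<5); ec,_,er=pca(P(es,.032)); print("stop",es.sum(),inC(ec),inC(np.array(er[0])/1000),er)
sp=(z>.057)&(z<.075)&(abs(uu-386)<16)&(abs(vv-222)<16); sc,sa,sr=pca(P(sp,.065)); print("spacer",sc,sa,sr)
st=arm.read_state(); print(toolrel(st,[*pc,.080],a+90))
E
```

```text
fence 267 [ 0.542  -0.1304] -15.88 ((542.2496337890625, -130.11180114746094), (14.247648239135742, 148.52511596679688), 74.23587036132812)
C origin [ 0.5723 -0.1158]
post [0.62677871 0.03787442] [ 10.3 162.7] ((626.9228515625, 37.81812286376953), (16.232046127319336, 16.23558807373047), 76.19271850585938)
master [ 0.58071998 -0.11482495] [7.8 3.2] -15.240458234242567 ((580.8883056640625, -114.73897552490234), (29.918230056762695, 59.05022048950195), 75.76438903808594)h.py:18: RuntimeWarning: Mean of empty slice.
  c=P.mean(0); r=cv2.minAreaRect((P*1000).astype(np.float32)); _,_,V=np.linalg.svd(P-c); d=V[0]; a=np.degrees(np.arctan2(d[1],d[0])); a=(a+90)%180-90
  ret = ret.dtype.type(ret / rcount)
Traceback (most recent call last):
  File "h.py", line 18, in pca
    c=P.mean(0); r=cv2.minAreaRect((P*1000).astype(np.float32)); _,_,V=np.linalg.svd(P-c); d=V[0]; a=np.degrees(np.arctan2(d[1],d[0])); a=(a+90)%180-90
                   ~~~~~~~~~~~~~~~^^^^^^^^^^^^^^^^^^^^^^^^^^^^^
cv2.error: OpenCV(4.12.0) /io/opencv/modules/imgproc/src/convhull.cpp:143: error: (-215:Assertion failed) total >= 0 && (depth == CV_32F || depth == CV_32S) in function 'convexHull'
```

```bash
python3 - <<'E'
from h import *
f=load("pics/top0.npz"); W=world(f); H=hsv(f); z=W[...,2]; h,s,v=[H[...,i].astype(int) for i in range(3)]
vv,uu=np.indices(z.shape)
def P(m,hh): return np.array([ray(f,a,b,hh)[:2] for b,a in zip(*np.nonzero(m))])
a=-15.7; yaw=np.radians(a); ex=np.array([np.cos(yaw),np.sin(yaw)]);ey=np.array([-ex[1],ex[0]]); O=np.array([.5423,-.1301])+25e-3*ex+22e-3*ey
inC=lambda p:np.round([(p-O)@ex*1000,(p-O)@ey*1000],1)
pc=np.array([.6268,.0379]); print("O",O,"post",inC(pc))
g=(h>40)&(h<95)&(s>50)&(abs(uu-262)<35)&(abs(vv-184)<25); c,_,r=pca(P(g,.04)); print("green",g.sum(),inC(np.array(r[0])/1000),r)
es=((h<8)|(h>172))&(s>110)&(abs(uu-311)<14)&(abs(vv-183)<6); c,_,r=pca(P(es,.032)); print("stop",es.sum(),inC(np.array(r[0])/1000),r)
sp=(z>.057)&(z<.075)&(abs(uu-386)<16)&(abs(vv-222)<16); sc,sa,sr=pca(P(sp,.065)); print("spacer",sc,sa,sr)
w=(h>10)&(h<30)&(s>100)&(abs(uu-371)<25)&(abs(vv-177)<20); c,_,r=pca(P(w,.05)); print("weight",c,r)
print(toolrel(arm.read_state(),[*pc,.080],a+90))
E
```

```text
O [ 0.5723205  -0.11568579] post [ 10.9 162.6]
green 429 [  9.9 126.7] ((616.1100463867188, 3.622722625732422), (96.55117797851562, 63.82399368286133), 74.18756103515625)
stop 74 [46.9  2.8] ((618.26025390625, -125.68203735351562), (39.70069122314453, 14.784509658813477), 74.8919906616211)
spacer [ 0.51981729 -0.31647698] -5.959141374833848 ((520.2957153320312, -316.4425354003906), (34.014774322509766, 57.939151763916016), 83.62289428710938)
weight [ 0.63689895 -0.28360246] ((637.3418579101562, -284.0268859863281), (45.30769348144531, 52.82857894897461), 0.1883312314748764)
(array([-346.5,  169.8, -602.3]), 'yaw(tool y, deg) 2.7', 'tool x dir 77.0', 'down', array([-5.0e-04, -1.1e-03, -1.0e+00]), 'grasp', array([0.1179, 0.5112, 0.2495]))
```

```bash
python3 -m crank '[{"claw":50,"xyz":[-31,0,-53],"yaw":0},{"claw":50,"xyz":[-31,0,-53],"yaw":0},{"claw":50,"xyz":[-31,0,-53],"yaw":0},{"claw":50,"xyz":[-31,0,-53],"yaw":0},{"claw":50,"xyz":[-31,0,-53],"yaw":0},{"claw":50,"xyz":[-31,0,-53],"yaw":0},{"claw":50,"xyz":[-31,0,-53],"yaw":0},{"claw":50,"xyz":[-31,0,-53],"yaw":0},{"claw":50,"xyz":[-31,0,-53],"yaw":0},{"claw":50,"xyz":[-31,0,-53],"yaw":0}]' 30; python3 - <<'E'
from h import *
print(toolrel(arm.read_state(),[.6268,.0379,.080],74.3))
E
```

```text
time: 1.35
eef_pos: [0.5659, 0.0886, 0.3037]
orientation: [-0.553, -0.44, 0.44, 0.554]
wrist_force: [0.8, 1.4, 0.2]
finger_gap: 0.0501
(array([-35.7, 169.7, -70.8]), 'yaw(tool y, deg) 2.7', 'tool x dir 77.0', 'down', array([-3.e-04,  2.e-04, -1.e+00]), 'grasp', array([0.5659, 0.0886, 0.2498]))
```

```bash
python3 -m crank '[{"claw":50,"xyz":[-18,0,-36],"yaw":0},{"claw":50,"xyz":[-18,0,-35],"yaw":0},{"claw":50,"xyz":[0,0,0],"yaw":2.7},{"claw":50,"xyz":[0,40,0],"yaw":0},{"claw":50,"xyz":[0,40,0],"yaw":0},{"claw":50,"xyz":[0,40,0],"yaw":0},{"claw":50,"xyz":[0,30,0],"yaw":0},{"claw":50,"xyz":[0,20,0],"yaw":0},{"claw":50,"xyz":[0,0,0],"yaw":0},{"claw":50,"xyz":[0,0,0],"yaw":0}]' 30; python3 - <<'E'
from h import *
print(toolrel(arm.read_state(),[.6268,.0379,.080],74.3))
E
```

```text
time: 2.6
eef_pos: [0.6263, 0.0393, 0.1346]
orientation: [0.564, 0.427, -0.427, -0.563]
wrist_force: [0.6, 0.2, 0.3]
finger_gap: 0.0499
(array([-1.2,  0.7, -0.8]), 'yaw(tool y, deg) 0.0', 'tool x dir 74.3', 'down', array([ 8.e-04, -0.e+00, -1.e+00]), 'grasp', array([0.6263, 0.0392, 0.0807]))
```

Close on the post, then slide about 14 mm to begin.

```bash
python3 -m crank '[{"claw":10,"xyz":[0,0,0],"yaw":0},{"claw":10,"xyz":[0,0,0],"yaw":0},{"claw":10,"xyz":[0,0,0],"yaw":0},{"claw":10,"xyz":[0,0,0],"yaw":0},{"claw":10,"xyz":[-3,0,0],"yaw":0},{"claw":10,"xyz":[-3,0,0],"yaw":0},{"claw":10,"xyz":[-3,0,0],"yaw":0},{"claw":10,"xyz":[-3,0,0],"yaw":0},{"claw":10,"xyz":[-2,0,0],"yaw":0},{"claw":10,"xyz":[0,0,0],"yaw":0}]' 30; cat > needle.py <<'E'
from h import *
import sys
n=sys.argv[1]; f=vision.grab_frame("top"); np.savez(f"pics/{n}.npz",**f)
a=np.radians(-15.7); ex=np.array([np.cos(a),np.sin(a)]);ey=np.array([-ex[1],ex[0]]); O=np.array([.5723,-.1157])
st=arm.read_state(); R=Ro.from_quat(st["orientation"]).as_matrix(); print("tcp in C",(st["eef_pos"][:2]-O)@ex*1000,(st["eef_pos"][:2]-O)@ey*1000,st["wrist_force"].round(2),st["finger_gap"])
W=world(f);z=W[...,2];vv,uu=np.indices(z.shape)
m=(z>.068)&(z<.085)&(abs(uu-308)<18)&(abs(vv-197)<18)
if m.sum()>60:
    Q=np.array([ray(f,b,c,.077)[:2] for c,b in zip(*np.nonzero(m))]); c,an,r=pca(Q); c=np.array(r[0])/1000
    print("master C",(c-O)@ex*1000,(c-O)@ey*1000,an,r[1])
# rectified dial patch: x right = C+x, up = C+y ; 8 px per mm
yc=float(sys.argv[2]) # dial centre y in C, mm
S=600; 
pts=np.array([[O+ex*(10+dx)*1e-3+ey*(yc+dy)*1e-3] for dx,dy in((-35,35),(35,35),(35,-35),(-35,-35))])[:,0]
src=np.array([proj(f,np.array([*p,.05])) for p in pts],np.float32)
M=cv2.getPerspectiveTransform(src,np.array([[0,0],[S,0],[S,S],[0,S]],np.float32))
cv2.imwrite(f"pics/{n}.png",np.hstack([cv2.warpPerspective(f["image"],M,(S,S),flags=cv2.INTER_CUBIC)[:,:,::-1]]))
E
python3 needle.py n1 97
```

```text
time: 3.85
eef_pos: [0.6229, 0.0271, 0.1349]
orientation: [-0.563, -0.429, 0.426, 0.564]
wrist_force: [0.4, 7.3, 4.9]
finger_gap: 0.0157
tcp in C 10.009015114735217 151.20028008344156 [0.99 7.11 4.75] 0.015248826076820605
master C 8.007523936760009 3.2606601028932793 -15.133938665131211 (29.94122314453125, 59.05022048950195)
```

View pics/n1.png

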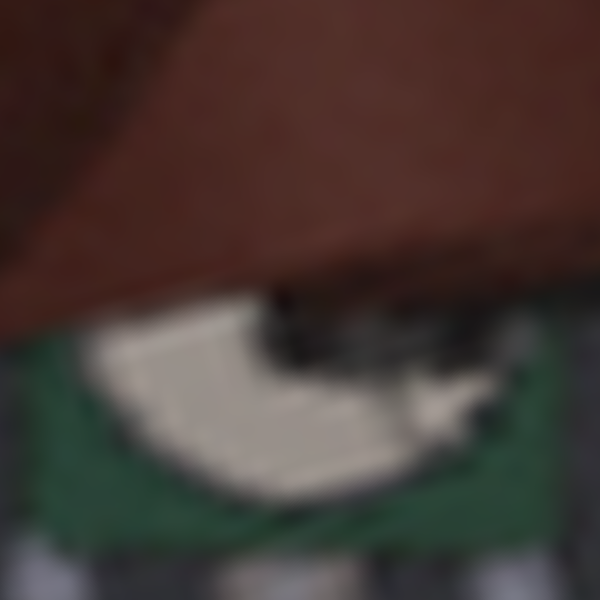

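```bash
python3 -m crank '[{"claw":10,"xyz":[-1,0,0],"yaw":0},{"claw":10,"xyz":[-1,0,0],"yaw":0},{"claw":10,"xyz":[-1,0,0],"yaw":0},{"claw":10,"xyz":[-1,0,0],"yaw":0},{"claw":10,"xyz":[-1,0,0],"yaw":0},{"claw":10,"xyz":[-1,0,0],"yaw":0},{"claw":10,"xyz":[0,0,0],"yaw":0},{"claw":10,"xyz":[0,0,0],"yaw":0},{"claw":10,"xyz":[0,0,0],"yaw":0},{"claw":10,"xyz":[0,0,0],"yaw":0}]' 30; python3 needle.py n2 94; python3 - <<'E'
from h import *
f=vision.grab_frame("side"); np.savez("pics/s2.npz",**f)
a=np.radians(-15.7); ex=np.array([np.cos(a),np.sin(a)]);ey=np.array([-ex[1],ex[0]]); O=np.array([.5723,-.1157])
S=600;yc=94
pts=[O+ex*(10+dx)*1e-3+ey*(yc+dy)*1e-3 for dx,dy in((-35,35),(35,35),(35,-35),(-35,-35))]
src=np.array([proj(f,np.array([*p,.05])) for p in pts],np.float32)
M=cv2.getPerspectiveTransform(src,np.array([[0,0],[S,0],[S,S],[0,S]],np.float32))
cv2.imwrite("pics/s2.png",cv2.warpPerspective(f["image"],M,(S,S),flags=cv2.INTER_CUBIC)[:,:,::-1])
E
```

```text
time: 5.15
eef_pos: [0.6213, 0.0218, 0.1349]
orientation: [-0.563, -0.429, 0.426, 0.564]
wrist_force: [1.1, 9.4, 4.7]
finger_gap: 0.0155
tcp in C 9.978416386831258 145.66496839691425 [1.2  8.83 4.42] 0.015502221518244205
master C 7.824578549342574 -0.276587455160546 -16.651490079223294 (30.35019302368164, 58.73115539550781)
```

View pics/s2.png

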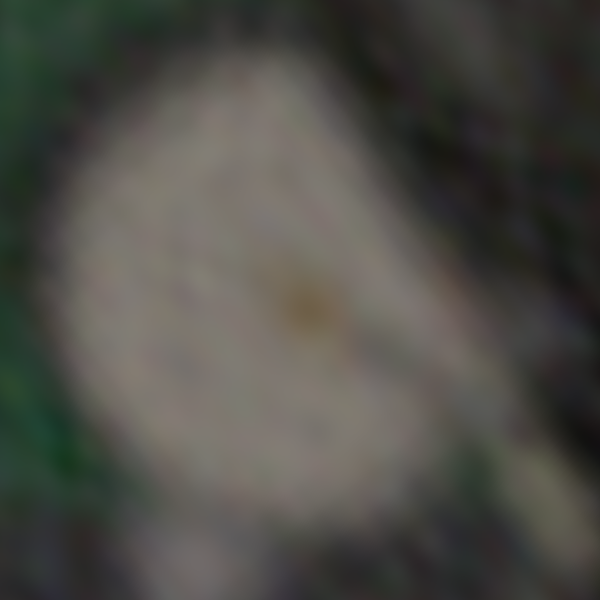

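The side view rectified to the dial plane shows the needle from hub (300,300) to about (400,360), around -0.5 rad, while geometry suggests about -0.2. The master has moved up to the fence (y ≈ -0.3). I'll slide a little more, then release and look from the top.

```bash
python3 -m crank '[{"claw":10,"xyz":[-0.5,0,0],"yaw":0},{"claw":10,"xyz":[-0.5,0,0],"yaw":0},{"claw":10,"xyz":[-0.3,0,0],"yaw":0},{"claw":10,"xyz":[0,0,0],"yaw":0},{"claw":50,"xyz":[0,0,0],"yaw":0},{"claw":50,"xyz":[0,0,0],"yaw":0},{"claw":50,"xyz":[0,-20,0],"yaw":0},{"claw":50,"xyz":[0,-40,0],"yaw":0},{"claw":50,"xyz":[50,-20,0],"yaw":0},{"claw":50,"xyz":[50,0,0],"yaw":0}]' 30; python3 needle.py n3 93
```

```text
time: 6.5
eef_pos: [0.6486, 0.1154, 0.2163]
orientation: [0.565, 0.428, -0.425, -0.563]
wrist_force: [1.0, -1.2, -0.4]
finger_gap: 0.0498
tcp in C 9.526576285909707 248.96680132520922 [-3.3   3.14  0.1 ] 0.04989763853676271
master C 7.805185397733181 -0.17556537783001416 -16.697363647709835 (30.5509090423584, 58.472103118896484)
```

View pics/n3.png

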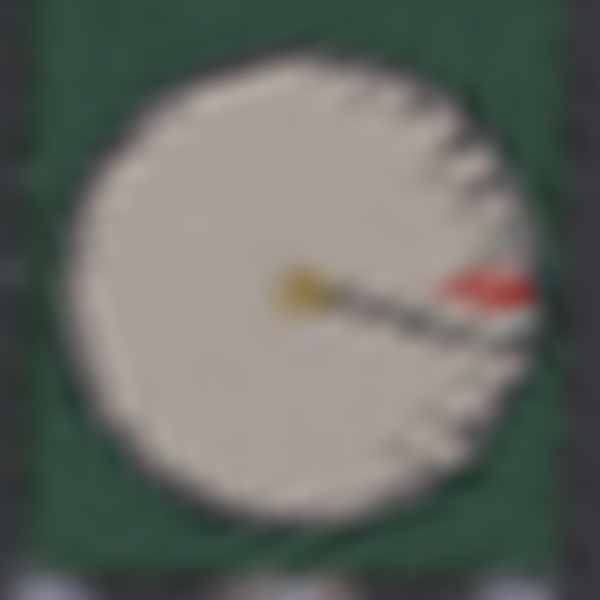

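Needle hub is at (303,292) and the tip at (515,340), about -0.22 rad against the red mark at (500,290). It needs about 0.9 mm more, so I'll regrasp and nudge.

```bash
python3 -m crank '[{"claw":50,"xyz":[-50,0,0],"yaw":0},{"claw":50,"xyz":[-50,20,0],"yaw":0},{"claw":50,"xyz":[0,40,0],"yaw":0},{"claw":50,"xyz":[0,20,0],"yaw":0},{"claw":50,"xyz":[0,0,0],"yaw":0},{"claw":10,"xyz":[0,0,0],"yaw":0},{"claw":10,"xyz":[0,0,0],"yaw":0},{"claw":10,"xyz":[0,0,0],"yaw":0},{"claw":10,"xyz":[0,0,0],"yaw":0},{"claw":10,"xyz":[0,0,0],"yaw":0}]' 30; python3 - <<'E'
from h import *
a=np.radians(-15.7); s=arm.read_state();d=s["eef_pos"][:2]-[.5723,-.1157]; print(d@[np.cos(a),np.sin(a)]*1000,d@[-np.sin(a),np.cos(a)]*1000,s["wrist_force"])
E
```

```text
time: 7.8
eef_pos: [0.621, 0.0195, 0.1353]
orientation: [0.564, 0.428, -0.426, -0.563]
wrist_force: [0.4, 5.2, 6.1]
finger_gap: 0.0155
10.333438159777089 143.35377653774208 [0.35942468 5.22855142 6.07168213]
```

```bash
python3 -m crank '[{"claw":10,"xyz":[-0.2,0,0],"yaw":0},{"claw":10,"xyz":[0,0,0],"yaw":0},{"claw":50,"xyz":[0,0,0],"yaw":0},{"claw":50,"xyz":[0,0,0],"yaw":0},{"claw":50,"xyz":[0,-20,0],"yaw":0},{"claw":50,"xyz":[0,-40,0],"yaw":0},{"claw":50,"xyz":[50,-20,0],"yaw":0},{"claw":50,"xyz":[50,0,0],"yaw":0},{"claw":50,"xyz":[0,0,0],"yaw":0},{"claw":50,"xyz":[0,0,0],"yaw":0}]' 30; python3 needle.py n4 93; cat > ang.py <<'E'
import cv2,numpy as np,sys
for n in sys.argv[1:]:
    I=cv2.imread(f"pics/{n}.png"); H=cv2.cvtColor(I,cv2.COLOR_BGR2HSV)
    w=((H[...,2]>110)&(H[...,1]<80)).astype(np.uint8); c=max(cv2.findContours(w,0,1)[0],key=cv2.contourArea); (cx,cy),r=cv2.minEnclosingCircle(c)
    y=((H[...,0]>12)&(H[...,0]<30)&(H[...,1]>80)); v,u=np.nonzero(y); k=np.hypot(u-cx,v-cy)<60; hx,hy=u[k].mean(),v[k].mean()
    G=I.min(2).astype(float); G=I[...,2].astype(float)
    th=np.radians(np.arange(-75,75,.5)); rr=np.arange(45,130)
    X=(hx+np.outer(np.cos(th),rr)).astype(np.float32);Y=(hy-np.outer(np.sin(th),rr)).astype(np.float32)
    p=cv2.remap(G.astype(np.float32),X,Y,1).mean(1); p=cv2.GaussianBlur(p[:,None],(1,9),0)[:,0]; i=p.argmin(); wt=np.clip(np.median(p)-p,0,None)*(abs(th-th[i])<.15)
    red=((H[...,0]<8)|(H[...,0]>172))&(H[...,1]>110)&(np.hypot(*np.indices(w.shape)[::-1]-np.array([cx,cy])[:,None,None])<r); v,u=np.nonzero(red)
    print(n,"centre",round(cx),round(cy),round(r),"hub",hx.round(),hy.round(),"needle",round((wt*th).sum()/wt.sum(),3),"depth",(np.median(p)-p[i]).round(1),"red",np.arctan2(hy-v.mean(),u.mean()-hx).round(3))
E
python3 ang.py n3 n4
```

```text
time: 9.05
eef_pos: [0.6468, 0.1145, 0.2135]
orientation: [0.564, 0.427, -0.428, -0.564]
wrist_force: [-1.2, -0.2, -0.1]
finger_gap: 0.0503
tcp in C 9.500404490284643 241.27605032402138 [ 0.48  0.46 -0.72] 0.05002749981925657
master C 7.824578549342574 -0.276587455160546 -16.78898456579151 (30.35019302368164, 58.73115539550781)
n3 centre 301 288 232 hub 305.0 291.0 needle -0.261 depth 47.0 red 0.003
n4 centre 300 301 232 hub 307.0 298.0 needle -0.027 depth 53.7 red -0.014
```

Needle -0.02 rad against a red mark of -0.01: zeroed, released, master at the fence. Next I grasp the master across its width, biased about 0.5 mm away from the fence.

```bash
python3 -m crank '[{"claw":50,"xyz":[-50,0,2],"yaw":0},{"claw":50,"xyz":[-60,0,0],"yaw":0},{"claw":50,"xyz":[-60,0,0],"yaw":0},{"claw":50,"xyz":[-50,0,0],"yaw":0},{"claw":50,"xyz":[-20,0,0],"yaw":0},{"claw":50,"xyz":[0,0,0],"yaw":0},{"claw":50,"xyz":[0,30,0],"yaw":0},{"claw":50,"xyz":[0,20,0],"yaw":0},{"claw":50,"xyz":[0,0,0],"yaw":0},{"claw":50,"xyz":[0,0,0],"yaw":0}]' 20; python3 - <<'E'
from h import *
print(toolrel(arm.read_state(),[.5799,-.1173,.062],74.3))
f=vision.grab_frame("side");cv2.imwrite("pics/s5.png",cv2.resize(f["image"][130:230,230:360,::-1],None,fx=5,fy=5,interpolation=2))
E
```

```text
time: 10.35
eef_pos: [0.5808, -0.1151, 0.1646]
orientation: [0.564, 0.427, -0.427, -0.563]
wrist_force: [0.5, 0.0, 0.5]
finger_gap: 0.0498
(array([-2.4, 48.7,  0.3]), 'yaw(tool y, deg) 0.1', 'tool x dir 74.4', 'down', array([ 8.e-04, -1.e-04, -1.e+00]), 'grasp', array([ 0.5808, -0.1151,  0.1107]))
```

View pics/s5.png

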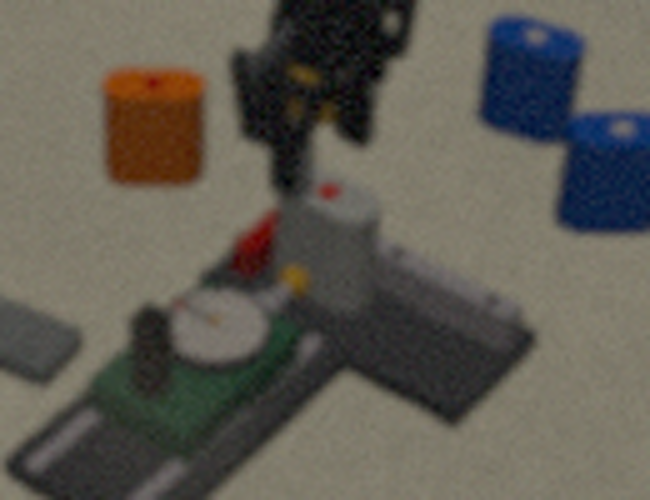

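The side view shows the gripper straddling the master, with the ball touching it and the fingertips just above its top. Descend and close gently.

```bash
python3 -m crank '[{"claw":50,"xyz":[-1.5,0,0],"yaw":0},{"claw":50,"xyz":[0,15,0],"yaw":0},{"claw":50,"xyz":[0,15,0],"yaw":0},{"claw":50,"xyz":[0,10,0],"yaw":0},{"claw":50,"xyz":[0,8,0],"yaw":0},{"claw":42,"xyz":[0,0,0],"yaw":0},{"claw":36,"xyz":[0,0,0],"yaw":0},{"claw":33,"xyz":[0,0,0],"yaw":0},{"claw":31,"xyz":[0,0,0],"yaw":0},{"claw":30,"xyz":[0,0,0],"yaw":0}]' 20
```

```text
time: 11.65
eef_pos: [0.58, -0.1179, 0.1164]
orientation: [0.564, 0.427, -0.427, -0.563]
wrist_force: [-2.3, -4.3, 3.3]
finger_gap: 0.0302
```

```bash
python3 -m crank '[{"claw":27,"xyz":[0,0,0],"yaw":0},{"claw":20,"xyz":[0,0,0],"yaw":0},{"claw":20,"xyz":[0,0,0],"yaw":0},{"claw":20,"xyz":[0.3,-2,0],"yaw":0},{"claw":20,"xyz":[0.3,-5,0],"yaw":0},{"claw":20,"xyz":[0.4,-10,0],"yaw":0},{"claw":20,"xyz":[0,-20,0],"yaw":0},{"claw":20,"xyz":[0,-25,0],"yaw":0},{"claw":20,"xyz":[0,-25,0],"yaw":0},{"claw":20,"xyz":[0,-25,0],"yaw":0}]' 30; python3 - <<'E'
from h import *
print(toolrel(arm.read_state(),[.5196,.3323,.062],74.3))
E
```

```text
time: 12.9
eef_pos: [0.5802, -0.1154, 0.2294]
orientation: [-0.563, -0.428, 0.427, 0.564]
wrist_force: [0.2, -0.2, -2.4]
finger_gap: 0.0298
(array([414.5, 114. , 179.3]), 'yaw(tool y, deg) 0.0', 'tool x dir 74.3', 'down', array([ 9.0e-04,  1.2e-03, -1.0e+00]), 'grasp', array([ 0.5803, -0.1154,  0.1755]))
```

```bash
python3 -m crank '[{"claw":20,"xyz":[30,0,13],"yaw":0},{"claw":20,"xyz":[54,0,23.5],"yaw":0},{"claw":20,"xyz":[54,0,23.5],"yaw":0},{"claw":20,"xyz":[54,0,23.5],"yaw":0},{"claw":20,"xyz":[54,0,23.5],"yaw":0},{"claw":20,"xyz":[54,0,23.5],"yaw":0},{"claw":20,"xyz":[54,0,23.5],"yaw":0},{"claw":20,"xyz":[40,0,17],"yaw":0},{"claw":20,"xyz":[20,0,8],"yaw":0},{"claw":20,"xyz":[0,0,0],"yaw":0}]' 30; python3 - <<'E'
from h import *
print(toolrel(arm.read_state(),[.5196,.3323,.0565],74.3))
E
```

```text
time: 14.15
eef_pos: [0.5194, 0.3321, 0.2281]
orientation: [-0.563, -0.428, 0.428, 0.563]
wrist_force: [0.2, -0.5, -2.3]
finger_gap: 0.0294
(array([  0.2, 117.7,  -0.2]), 'yaw(tool y, deg) 0.1', 'tool x dir 74.4', 'down', array([-1.e-04,  5.e-04, -1.e+00]), 'grasp', array([0.5193, 0.3321, 0.1742]))
```

```bash
python3 -m crank '[{"claw":20,"xyz":[0,30,0],"yaw":0},{"claw":20,"xyz":[0,30,0],"yaw":0},{"claw":20,"xyz":[0,30,0],"yaw":0},{"claw":20,"xyz":[0,17,0],"yaw":0},{"claw":20,"xyz":[0,6,0],"yaw":0},{"claw":20,"xyz":[0,3,0],"yaw":0},{"claw":20,"xyz":[0,1,0],"yaw":0},{"claw":20,"xyz":[0,0.5,0],"yaw":0},{"claw":20,"xyz":[0,0.5,0],"yaw":0},{"claw":20,"xyz":[0,0,0],"yaw":0}]' 30
```

```text
time: 15.4
eef_pos: [0.5198, 0.3309, 0.1101]
orientation: [0.564, 0.427, -0.427, -0.564]
wrist_force: [0.5, 0.2, -2.8]
finger_gap: 0.0296
```

```bash
python3 -m crank '[{"claw":20,"xyz":[0,0.5,0],"yaw":0},{"claw":20,"xyz":[0,0.5,0],"yaw":0},{"claw":20,"xyz":[0,0.4,0],"yaw":0},{"claw":20,"xyz":[0,0,0],"yaw":0},{"claw":34,"xyz":[0,0,0],"yaw":0},{"claw":50,"xyz":[0,0,0],"yaw":0},{"claw":50,"xyz":[0,0,0],"yaw":0},{"claw":50,"xyz":[0,-40,0],"yaw":0},{"claw":50,"xyz":[0,-50,0],"yaw":0},{"claw":50,"xyz":[0,-40,0],"yaw":0}]' 30; python3 - <<'E'
from h import *
f=vision.grab_frame("side"); np.savez("pics/s6.npz",**f); W=world(f);z=W[...,2]
m=(z>.058)&(z<.08)&(np.hypot(W[...,0]-.52,W[...,1]-.332)<.06); print("master top",m.sum(),W[m].mean(0),np.percentile(z[m],[5,50,95]))
print(toolrel(arm.read_state(),[.5200,-.3165,.15],90-5.5))
E
```

```text
time: 16.65
eef_pos: [0.52, 0.331, 0.2404]
orientation: [0.564, 0.427, -0.427, -0.564]
wrist_force: [0.5, 0.3, -1.2]
finger_gap: 0.0494
master top 553 [0.51572969 0.33280821 0.069822  ] [0.06081665 0.07070734 0.07298826]
(array([-625.1,   39.6, -173.2]), 'yaw(tool y, deg) -10.2', 'tool x dir 74.3', 'down', array([ 0.0071,  0.0034, -1.    ]), 'grasp', array([0.522 , 0.332 , 0.1918]))
```

The master stands at top z ≈ 0.070 near the tray centre, released. On to the spacer.

```bash
python3 -m crank '[{"claw":52,"xyz":[-50,0,-14],"yaw":0},{"claw":52,"xyz":[-60,0,-16.5],"yaw":0},{"claw":52,"xyz":[-60,0,-16.5],"yaw":0},{"claw":52,"xyz":[-60,0,-16.5],"yaw":0},{"claw":52,"xyz":[-60,0,-16.5],"yaw":0},{"claw":52,"xyz":[-60,0,-16.5],"yaw":0},{"claw":52,"xyz":[-60,0,-16.5],"yaw":0},{"claw":52,"xyz":[-60,0,-16.5],"yaw":0},{"claw":52,"xyz":[-60,0,-16.5],"yaw":0},{"claw":52,"xyz":[-60,0,-16.5],"yaw":0}]' 30; python3 - <<'E'
from h import *
print(toolrel(arm.read_state(),[.5200,-.3165,.15],90-6))
E
```

```text
time: 17.95
eef_pos: [0.5163, -0.2832, 0.2384]
orientation: [0.564, 0.427, -0.427, -0.563]
wrist_force: [1.2, -0.3, 0.2]
finger_gap: 0.0522
(array([-31. ,  34.5, -12.5]), 'yaw(tool y, deg) -9.7', 'tool x dir 74.3', 'down', array([ 4.e-04, -1.e-04, -1.e+00]), 'grasp', array([ 0.5164, -0.2832,  0.1845]))
```

```bash
python3 -m crank '[{"claw":52,"xyz":[-16,0,-6],"yaw":0},{"claw":52,"xyz":[-15,0,-6.5],"yaw":0},{"claw":52,"xyz":[0,0,0],"yaw":-9.7},{"claw":52,"xyz":[0,35,0],"yaw":0},{"claw":52,"xyz":[0,35,0],"yaw":0},{"claw":52,"xyz":[0,30,0],"yaw":0},{"claw":52,"xyz":[0,22,0],"yaw":0},{"claw":52,"xyz":[0,12,0],"yaw":0},{"claw":52,"xyz":[0,0,0],"yaw":0},{"claw":52,"xyz":[0,0,0],"yaw":0}]' 30; python3 - <<'E'
from h import *
print(toolrel(arm.read_state(),[.5200,-.3165,.05],90-6))
E
```

```text
time: 19.2
eef_pos: [0.5209, -0.3144, 0.1055]
orientation: [0.526, 0.473, -0.473, -0.525]
wrist_force: [-0.9, -0.1, -0.1]
finger_gap: 0.052
(array([-2.1,  1.6,  0.7]), 'yaw(tool y, deg) 0.0', 'tool x dir 84.0', 'down', array([ 1.1e-03, -8.0e-04, -1.0e+00]), 'grasp', array([ 0.5209, -0.3145,  0.0516]))
```

```bash
python3 -m crank '[{"claw":40,"xyz":[-2,0,0],"yaw":0},{"claw":22,"xyz":[0,0,0],"yaw":0},{"claw":22,"xyz":[0,0,0],"yaw":0},{"claw":22,"xyz":[0,0,0],"yaw":0},{"claw":22,"xyz":[0,0,0],"yaw":0},{"claw":22,"xyz":[0,-5,0],"yaw":0},{"claw":22,"xyz":[0,-20,0],"yaw":0},{"claw":22,"xyz":[0,-30,0],"yaw":0},{"claw":22,"xyz":[0,-30,0],"yaw":0},{"claw":22,"xyz":[0,0,0],"yaw":9.7}]' 30; python3 - <<'E'
from h import *
a=np.radians(-15.7); ex=np.array([np.cos(a),np.sin(a)]);ey=np.array([-ex[1],ex[0]]); T=np.array([.5723,-.1157])-.070*ex+.003*ey
print(T,toolrel(arm.read_state(),[*T,.075],74.3))
E
```

```text
time: 20.45
eef_pos: [0.521, -0.317, 0.1921]
orientation: [0.566, 0.427, -0.426, -0.563]
wrist_force: [0.7, 0.2, -3.1]
finger_gap: 0.0313
[ 0.50572338 -0.09386989] (array([210.7,  62.6,  76.1]), 'yaw(tool y, deg) -0.2', 'tool x dir 74.1', 'down', array([ 0.0031, -0.0023, -1.    ]), 'grasp', array([ 0.5211, -0.3172,  0.1382]))
```

```bash
python3 -m crank '[{"claw":22,"xyz":[30,0,11],"yaw":0},{"claw":22,"xyz":[50,0,18],"yaw":0},{"claw":22,"xyz":[50,0,18],"yaw":0},{"claw":22,"xyz":[45,0,16],"yaw":0},{"claw":22,"xyz":[25,0,9],"yaw":0},{"claw":22,"xyz":[11,0,4],"yaw":0},{"claw":22,"xyz":[0,25,0],"yaw":0},{"claw":22,"xyz":[0,20,0],"yaw":0},{"claw":22,"xyz":[0,10,0],"yaw":0},{"claw":22,"xyz":[0,0,0],"yaw":0}]' 30; python3 - <<'E'
from h import *
a=np.radians(-15.7); ex=np.array([np.cos(a),np.sin(a)]);ey=np.array([-ex[1],ex[0]]); O=np.array([.5723,-.1157]);T=O-.070*ex+.003*ey
print(toolrel(arm.read_state(),[*T,.064],74.3))
f=vision.grab_frame("top"); np.savez("pics/t7.npz",**f); H=hsv(f); W=world(f);z=W[...,2]
m=(H[...,0]>105)&(H[...,0]<125)&(H[...,1]>120)&(np.hypot(W[...,0]-T[0],W[...,1]-T[1])<.06)&(z>.07)
b=np.argwhere(m); print("visible blue",m.sum(), np.median(z[m]) if m.any() else 0)
g=vision.grab_frame("side"); np.savez("pics/s7.npz",**g)
cv2.imwrite("pics/v7.png",np.hstack([cv2.resize(f["image"][160:260,230:340,::-1],(400,364),interpolation=2),cv2.resize(g["image"][140:240,230:340,::-1],(400,364),interpolation=2)]))
E
```

```text
time: 21.7
eef_pos: [0.5037, -0.093, 0.1341]
orientation: [-0.563, -0.427, 0.427, 0.564]
wrist_force: [0.5, -0.4, -1.4]
finger_gap: 0.0315
(array([-0.3, 16.2, -2.2]), 'yaw(tool y, deg) -0.0', 'tool x dir 74.3', 'down', array([-1.e-03,  3.e-04, -1.e+00]), 'grasp', array([ 0.5037, -0.093 ,  0.0802]))
visible blue 0 0
```

View pics/v7.png

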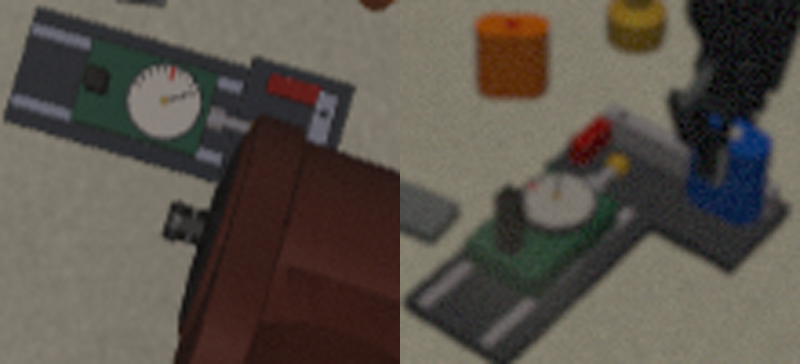

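The left panel shows the needle back near -1 and the arm over the lane. The right panel shows the spacer over the lane's open end, clear of the spindle. Lower it to the bed.

```bash
python3 -m crank '[{"claw":22,"xyz":[0,7,0],"yaw":0},{"claw":22,"xyz":[0,5,0],"yaw":0},{"claw":22,"xyz":[0,2,0],"yaw":0},{"claw":22,"xyz":[0,1,0],"yaw":0},{"claw":22,"xyz":[0,0.5,0],"yaw":0},{"claw":22,"xyz":[0,0.5,0],"yaw":0},{"claw":22,"xyz":[0,0.5,0],"yaw":0},{"claw":22,"xyz":[0,0,0],"yaw":0},{"claw":22,"xyz":[0,0,0],"yaw":0},{"claw":22,"xyz":[0,0,0],"yaw":0}]' 30
```

```text
time: 23.05
eef_pos: [0.504, -0.0926, 0.118]
orientation: [0.564, 0.427, -0.427, -0.564]
wrist_force: [-0.0, -0.4, -1.3]
finger_gap: 0.0316
```

```bash
python3 -m crank '[{"claw":22,"xyz":[-0.5,0,-5],"yaw":0},{"claw":22,"xyz":[-0.5,0,-10],"yaw":0},{"claw":22,"xyz":[0,0,-10],"yaw":0},{"claw":22,"xyz":[0,0,-10],"yaw":0},{"claw":22,"xyz":[0,0,-8],"yaw":0},{"claw":22,"xyz":[0,0,-8],"yaw":0},{"claw":22,"xyz":[0,0,-8],"yaw":0},{"claw":22,"xyz":[0,0,-8],"yaw":0},{"claw":22,"xyz":[0,0,-5],"yaw":0},{"claw":22,"xyz":[0,0,0],"yaw":0}]' 30; cat > chk.py <<'E'
from h import *
import sys
a=np.radians(-15.7); ex=np.array([np.cos(a),np.sin(a)]);ey=np.array([-ex[1],ex[0]]); O=np.array([.5723,-.1157])
st=arm.read_state(); g=np.array(st["eef_pos"])+Ro.from_quat(st["orientation"]).as_matrix()[:,1]*.0539; d=g[:2]-O
F=st["wrist_force"]; print("grasp C",(d@ex*1000).round(2),(d@ey*1000).round(2),(g[2]*1000).round(2),"F in C",(F[:2]@ex).round(2),(F[:2]@ey).round(2),F[2].round(2),"gap",st["finger_gap"])
E
python3 chk.py
```

```text
time: 24.3
eef_pos: [0.5739, -0.1136, 0.1182]
orientation: [0.564, 0.427, -0.427, -0.563]
wrist_force: [-0.4, -4.8, -1.7]
finger_gap: 0.032
grasp C 1.02 2.46 64.31 F in C 0.85 -4.7 -1.71 gap 0.032044270755744855
```

```bash
python3 -m crank '[{"claw":22,"xyz":[-0.5,0,-2],"yaw":0},{"claw":22,"xyz":[-0.5,0,-2],"yaw":0},{"claw":22,"xyz":[0,0,-1],"yaw":0},{"claw":22,"xyz":[0,0,-0.5],"yaw":0},{"claw":22,"xyz":[0,0,-0.5],"yaw":0},{"claw":22,"xyz":[0,0,-0.3],"yaw":0},{"claw":22,"xyz":[0,0,0],"yaw":0},{"claw":22,"xyz":[0,0,0],"yaw":0},{"claw":22,"xyz":[0,0,0],"yaw":0},{"claw":22,"xyz":[0,0,0],"yaw":0}]' 30; python3 chk.py
```

```text
time: 25.55
eef_pos: [0.5788, -0.1158, 0.118]
orientation: [0.564, 0.427, -0.427, -0.564]
wrist_force: [-1.1, -3.7, -2.6]
finger_gap: 0.0314
grasp C 6.32 1.7 64.11 F in C -0.08 -3.89 -2.64 gap 0.031444870663643355
```

```bash
python3 -m crank '[{"claw":22,"xyz":[-0.2,0,-0.5],"yaw":0},{"claw":22,"xyz":[-0.2,0,-0.5],"yaw":0},{"claw":22,"xyz":[-0.2,0,-0.5],"yaw":0},{"claw":22,"xyz":[0,0,-0.3],"yaw":0},{"claw":22,"xyz":[0,0,-0.3],"yaw":0},{"claw":22,"xyz":[0,0,0],"yaw":0},{"claw":22,"xyz":[0,0,0],"yaw":0},{"claw":22,"xyz":[0,0,0],"yaw":0},{"claw":22,"xyz":[0,0,0],"yaw":0},{"claw":22,"xyz":[0,0,0],"yaw":0}]' 30; python3 chk.py
```

```text
time: 26.8
eef_pos: [0.5807, -0.1169, 0.118]
orientation: [0.564, 0.427, -0.427, -0.564]
wrist_force: [-2.0, -3.7, -2.1]
finger_gap: 0.0317
grasp C 8.37 1.11 64.1 F in C -0.96 -4.16 -2.08 gap 0.03170479917410096
```

```bash
python3 -m crank '[{"claw":22,"xyz":[0,0,-0.3],"yaw":0},{"claw":22,"xyz":[0,0,-0.3],"yaw":0},{"claw":22,"xyz":[0,0,-0.3],"yaw":0},{"claw":22,"xyz":[0,0,-0.3],"yaw":0},{"claw":22,"xyz":[0,0,0],"yaw":0},{"claw":22,"xyz":[0,0,0],"yaw":0},{"claw":22,"xyz":[0,0,0],"yaw":0},{"claw":22,"xyz":[0,0,0],"yaw":0},{"claw":22,"xyz":[0,0,0],"yaw":0},{"claw":22,"xyz":[0,0,0],"yaw":0}]' 30; python3 chk.py
```

```text
time: 28.05
eef_pos: [0.5819, -0.1172, 0.118]
orientation: [0.564, 0.427, -0.427, -0.564]
wrist_force: [-0.9, -3.1, -1.6]
finger_gap: 0.0315
grasp C 9.65 1.1 64.12 F in C -0.04 -3.24 -1.55 gap 0.03147923898255619
```

```bash
python3 -m crank '[{"claw":22,"xyz":[0,0,-0.3],"yaw":0},{"claw":22,"xyz":[0,0,-0.3],"yaw":0},{"claw":22,"xyz":[0,0,-0.3],"yaw":0},{"claw":22,"xyz":[0,0,-0.3],"yaw":0},{"claw":22,"xyz":[0,0,0],"yaw":0},{"claw":22,"xyz":[0,0,0],"yaw":0},{"claw":22,"xyz":[0,0,0],"yaw":0},{"claw":22,"xyz":[0,0,0],"yaw":0},{"claw":22,"xyz":[0,0,0],"yaw":0},{"claw":22,"xyz":[0,0,0],"yaw":0}]' 30; python3 chk.py
```

```text
time: 29.3
eef_pos: [0.583, -0.1175, 0.118]
orientation: [0.564, 0.427, -0.427, -0.564]
wrist_force: [-1.1, -3.6, -1.9]
finger_gap: 0.0315
grasp C 10.81 1.13 64.11 F in C -0.08 -3.77 -1.89 gap 0.03153647899361175
```

```bash
python3 -m crank '[{"claw":22,"xyz":[0,0,-0.3],"yaw":0},{"claw":22,"xyz":[0,0,-0.3],"yaw":0},{"claw":22,"xyz":[0,0,-0.3],"yaw":0},{"claw":22,"xyz":[0,0,-0.3],"yaw":0},{"claw":22,"xyz":[0,0,0],"yaw":0},{"claw":22,"xyz":[0,0,0],"yaw":0},{"claw":22,"xyz":[0,0,0],"yaw":0},{"claw":22,"xyz":[0,0,0],"yaw":0},{"claw":22,"xyz":[0,0,0],"yaw":0},{"claw":22,"xyz":[0,0,0],"yaw":0}]' 30; python3 chk.py
```

```text
time: 30.55
eef_pos: [0.5838, -0.1178, 0.1179]
orientation: [-0.563, -0.427, 0.427, 0.564]
wrist_force: [-4.4, -2.3, 1.4]
finger_gap: 0.0313
grasp C 11.55 1.11 64.03 F in C -3.57 -3.43 1.35 gap 0.031273452787114873
```

Contact with the stop at about 3.6 N: home. I'll lower a hair, open, and lift off.

```bash
python3 -m crank '[{"claw":22,"xyz":[0,0.4,0.3],"yaw":0},{"claw":22,"xyz":[-0.3,0,0],"yaw":0},{"claw":22,"xyz":[0,0,0],"yaw":0},{"claw":34,"xyz":[0,0,0],"yaw":0},{"claw":40,"xyz":[0,0,0],"yaw":0},{"claw":50,"xyz":[0,0,0],"yaw":0},{"claw":50,"xyz":[0,0,0],"yaw":0},{"claw":50,"xyz":[0,-20,0],"yaw":0},{"claw":50,"xyz":[0,-40,0],"yaw":0},{"claw":50,"xyz":[0,-50,0],"yaw":0}]' 30; python3 -m crank '[{"claw":50,"xyz":[-50,0,0],"yaw":0},{"claw":50,"xyz":[-60,0,0],"yaw":0},{"claw":50,"xyz":[-60,0,0],"yaw":0},{"claw":50,"xyz":[-60,0,0],"yaw":0},{"claw":50,"xyz":[-30,0,0],"yaw":0},{"claw":50,"xyz":[0,0,0],"yaw":0},{"claw":50,"xyz":[0,0,0],"yaw":0},{"claw":50,"xyz":[0,0,0],"yaw":0},{"claw":50,"xyz":[0,0,0],"yaw":0},{"claw":50,"xyz":[0,0,0],"yaw":0}]' 30; python3 needle.py n8 93; python3 ang.py n8; python3 - <<'E'
import numpy as np,cv2
f=np.load("pics/n8.npz"); cv2.imwrite("pics/c8.png",np.hstack([cv2.resize(f["image"][160:260,230:340,::-1],(400,364),interpolation=2),cv2.resize(f["image"][180:280,90:200,::-1],(364,364),interpolation=2)]))
from h import *
W=world(f);z=W[...,2];m=(z>.068)&(z<.09)&(np.hypot(W[...,0]-.58,W[...,1]+.118)<.05);print("spacer top z",np.percentile(z[m],[10,50,90]))
m=(z>.06)&(z<.08)&(np.hypot(W[...,0]-.52,W[...,1]-.332)<.05);print("master",m.sum(),W[m].mean(0))
E
```

```text
time: 31.8
eef_pos: [0.5832, -0.1178, 0.2281]
orientation: [-0.563, -0.427, 0.427, 0.564]
wrist_force: [1.8, -0.3, 0.4]
finger_gap: 0.05
time: 33.05
eef_pos: [0.5137, -0.3678, 0.2277]
orientation: [0.563, 0.427, -0.427, -0.563]
wrist_force: [0.0, 0.7, 0.7]
finger_gap: 0.0499
tcp in C 11.773682310123219 -258.7413619457039 [-0.16 -0.01  0.09] 0.050064294299318565
master C 10.577832344957834 0.8278717394087105 -16.90753499471802 (32.41691589355469, 59.073421478271484)
n8 centre 300 301 218 hub 306.0 297.0 needle 0.479 depth 36.1 red -0.03
spacer top z [0.07431832 0.07690119 0.07933803]
master 252 [0.51962745 0.32975257 0.06891364]
```

View pics/c8.png

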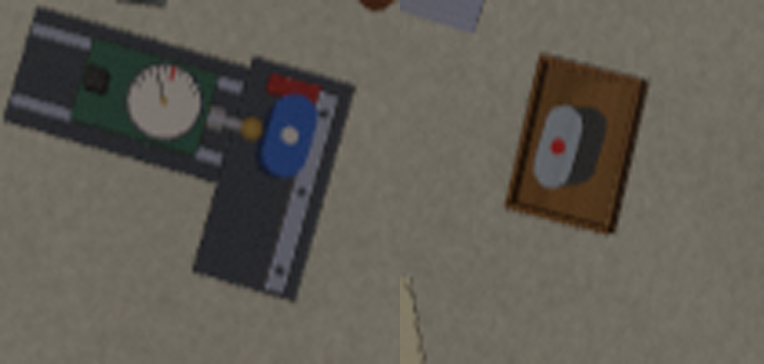

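The picture shows the spacer against the stop and fence, the needle past zero, and the master upright in the tray. Every number agrees, so I'm handing in.

```bash
python3 -c "
from bench import arm
print(arm.close_job())"
```

```text
the job is handed in; nothing more can be done
None
```

The job is done and handed in at about 33 s, and my last checks all fell within the limits.

- **Zero:** I slid the gauge head until the needle read about -0.02 rad, with the master held against the fence. The first try stopped at about -0.25 rad, so I regrasped the post and nudged it further.
- **Master:** It stands upright in the tray, with its top at z ≈ 0.069 m and about 3 mm from the tray centre.
- **Spacer:** I used the blue block farther from the base and slid it in until it touched the end stop with about 3.6 N. After release it measured x = 10.6 mm, y = 0.8 mm and top z = 77 mm in the comparator frame.
- **Reading:** The needle shows +0.48 rad, or about +0.51 rad from the red mark, against the expected 0.5.
- **Disagreements:**
  - The camera put the spacer about 1.2° (0.02 rad) off the fence line. The master measured about the same when it was against the fence, so I put this down to measurement error.
  - Early on, the blurred side view gave the needle as about -0.5 rad where the geometry said about -0.2; I relied on the top view instead.
- **Not checked:** I made no final measurement of the jar, weight and brush. The arm never worked near them.

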